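# Unlock the tea chest and keep the key turned

## Robot

A 6-joint arm with a two-finger parallel gripper is mounted at the origin on a cart in front of the work surface, level with it; the furniture and walls round the work are solid. World frame = base frame: x ahead of the robot, y to its left, z up, the work surface at z = 0. Lengths are in m, angles in rad, forces in N, time in s.
With the tool pointing down it reaches from about 0.3 to 0.875 m from the base axis. Payload 6.4 kg.
Tool frame: the origin (TCP) lies midway between the tips of the shut fingers; the grasp point (between the pads) lies 19 mm behind it; x points along the fingers, y is the direction in which the jaws open and shut, and the axes are right-handed (so a half turn about x gives the same grasp; the last joint's range is limited). The gripper opens to 85 mm and grips with 20 to 120 N. Pads are 22 mm wide; open, the fingers measure 114 mm over their backs; the gripper's body (76 mm by 85 mm) begins 54 mm behind the grasp point. The pads swing forward as they close: fully open they stand 13 mm farther back than shut.
Start: joints at [-1.36, 0.181, 1.607, -0, 1.354, -0.206], TCP at [0.233, -0.526, 0.193] pointing down, gripper open.
Joint ranges: [-2.99, 2.99], [-0.89, 2.07], [0.3, 2.58], [-1.14, 4.28], [0, 2.63], [-3.12, 3.12]. Speed limits (rad/s): [2.57, 2.57, 3.01, 3.14, 3.14, 3.14].

## Interface

Orientations are given as a unit quaternion [w, x, y, z].
In Python, from bench import ctrl gives the robot as it stands.
- The arm moves only by the tool servo_tool, never from a script. Its argument "targets" is a list of rows, each a list of 7 numbers: the turn, a rotation vector about the tool's x, y, z in rad, then the shift along the tool's x, y, z in mm, then the opening, from -1 (shut) to 1 (fully open). A call has exactly 8 rows; each row is the pose to reach, as a shift and turn from the pose measured when the call began, along the tool's axes at that moment; what a row does not reach only later rows make up. A row lasts 1/8 s, in which the tool goes at most 62.5 mm and 10.7 degrees, less where a joint would pass 70% of its speed; a pose out of reach is approached as far as the arm can. A call with a gripper value outside its range is refused whole. The fingers move at their own pace and stop on an object; the grip force is fixed at half the most. Time passes only in rows, so rows that repeat a pose let the fingers close, or fill a call up. It gives the time, the measured TCP pose, the force and the opening at its end, in the units of the state.
- ctrl.get_obs(): the state, without advancing time (a new reading comes with each control period).
- ctrl.camera(name): name is "scene" or "top" or "wrist"; returns a dict with "pixels" (384x512x3 uint8, blue, green, red), "intrinsics" (3x3 intrinsics, pixels), "R" (3x3) and "t" (3): a world point X has camera coordinates R X + t; the wrist camera has in their place "tool_from_camera" (4x4, takes a point from camera to tool coordinates, whose origin is the TCP and whose axes are the tool frame's). Camera axes: x right, y down, z forward; pixel columns grow to the right and rows downward; lengths in m; the calibration is good to about 2 mm. A picture is of the moment at which its call begins: read the wrist's pose just before it. There is no depth.
- ctrl.hand_in(): hands the job in, once; it reports no verdict.
The state is a dict: "time_s": time; "q": joint angles; "dq": joint speeds; "joint_efforts": joint torques, N m; "eef_pos": TCP position; "eef_rot": TCP orientation; "wrist_force": force on the tool from outside, world axes, zero at the start; "torque": the same for the moment, N m; "opening": opening from 0.0 (shut) to 1.0 (fully open).
Only numpy, scipy, OpenCV 4.12 (cv2) and the standard library are available. Lean on these libraries where they do the work, as an engineer would, in place of code of your own. Each camera call takes 0.05 s, during which the arm holds its last target.

## Task

Unlock the wooden tea chest: take the key with the square bow out of the key stand, push it fully home into the lock on the chest's lid, past its sticky spring pins, and turn it about a quarter turn clockwise (seen from above) to the stop so that the bolt is drawn back. The lock springs back by itself, so finish while still gripping the key and holding it turned. Leave the round-bowed key in the stand and do not disturb the mug, the salt shaker or the candle.

Things in the scene. Friction and masses are not known exactly. Their poses are not given: they have to be found in the camera images.
- square_key: The key to use: loose steel, 50 g, upright in a slot of the stand. Origin: centre of the tip's end; z up the shank to the bow, x along the bit's and bow's width, y their thickness; same after a half turn. From the tip: flat bit 20 (x) x 6 (y) mm, 14 mm long; 6 mm round shank; 20 mm stop collar with its underside 22.5 mm above the tip; neck; bow.
- square_bow (a point): Centre of that key's bow, 65 mm above its tip: a flat square plate 34 mm wide (x), 9 mm thick (y), from 48 to 82 mm above the tip, small hole near its top. Grip it firmly across the thickness (about 40 N holds it well). Axes as the key's.
- round_key: The other key, to be left alone: the same make but with a round disc bow of 34 mm diameter and a bit 14 mm wide. Stands in the other slot of the stand. Origin at its tip, axes as for the square key.
- key_stand: Fixed wooden block 50 x 130 x 30 mm (x, y, z), origin at the centre of its underside. Two slots in its top at y = +36 and -36 mm, each 8 (x) x 22 (y) mm, 21 mm deep; the keys stand in them, width along the stand's y, tips 9 mm and bows 57 to 91 mm above the worktop. Which key is in which slot varies.
- keyway (a point): Centre of the keyway's mouth in the lock's steel top face, about 117 mm above the worktop. Axes: z up, x away from the chest's front, y along the slot. Slot 8.5 (x) x 22.5 (y) mm through a 6 mm plate, flared 3 mm all round over its top 3 mm: the key goes in with its width along this y, either way round. Fully home, its collar rests on the plate, tip 22.5 mm below this point.
- lock_case: Lock on the chest's lid, 66 x 62 x 36 mm, origin under its centre, 36 mm below the keyway. Below the plate two sticky pins press on the bit's ends and a spring follower pushes the tip up: going home takes up to about 10 N. The key can turn only with its tip more than 20 mm below the mouth; once turned it cannot be pulled out.
- plug (a joint): Angle of the lock's plug, rad: 0 at rest, grows as the key turns it clockwise seen from above, stop at 1.5. Sprung back to 0 (0.03 N m at rest, about 0.15 N m at the stop). The key has some 0.15 rad of play in the plug, so it must turn that much further.
- bolt (a joint): Travel of the lock's steel bolt, m: 0 thrown through the keeper at the chest's front, 0.017 drawn back when the plug is at its stop; moves with the plug.
- chest: Fixed wooden tea box 170 x 246 x 80 mm (x, y, z) that carries the lock; origin at the centre of its underside, front to -x; the keyway is 35 mm in front of its centre. A steel keeper rises to 112 mm at the middle of its front edge. The lid stays shut.
- mug: Bystander: dark mug, 82 x 117 x 94 mm, loose, origin at the centre of its underside. Must stay.
- salt_shaker: Bystander: salt shaker 44 mm across, 90 mm high, loose, origin at the centre of its underside. Must stay.
- candle: Bystander: tea light 38 mm across, 15 mm high, loose, origin at the centre of its underside. Must stay.
There are look-alikes about, which are no part of the job. What is shaped like the square_key but black is not meant.

How it is judged:
By the outcome, as a careful person would: the job done as asked, in the order asked, and still so for the second after the job is handed in, while the arm keeps its last pose, push and grip.
It also fails if it takes over 45 s, if anything falls off the work surface, if the arm or the gripper's body presses on something with over 40 N, if the wrist force passes 120 N, or if a joint passes its speed limit or range.

## Working session

There is one attempt and no reset: what is moved stays moved. The work goes in short steps, Python scripts to look and compute and a tool call to move; the robot and the scene stay as the last step left them, time stands still between calls to the robot, and variables do not carry over. Pictures are saved under pics/ and viewed, and the job is handed in when it is done.

Besides the shell and the picture viewer there is one more tool, called after "Call:" by a JSON object that holds its "api" and its "payload". servo_tool: Moves the arm, as the interface text tells. Its arguments: {"type":"object","properties":{"targets":{"type":"array","items":{"type":"array","items":{"type":"number"}}}},"required":["targets"]}

```bash
mkdir -p pics; ls
cat > h.py <<'E'
import numpy as np,cv2
from bench import ctrl
from scipy.spatial.transform import Rotation as Ro
def pose():
    o=ctrl.get_obs(); q=np.array(o['eef_rot']); 
    return np.array(o['eef_pos']),(Ro.from_quat(q[[1,2,3,0]]).as_matrix() if q.size==4 else q),o
def ray(c,u,v,p=None,R=None):
    K=np.array(c['intrinsics']); d=np.linalg.solve(K,[u,v,1.])
    if 'R' in c:
        Rc=np.array(c['R']);t=np.array(c['t']); return -Rc.T@t, Rc.T@d
    T=np.array(c['tool_from_camera']); return p+R@T[:3,3], R@(T[:3,:3]@d)
def onz(c,u,v,z,p=None,R=None):
    o,d=ray(c,u,v,p,R); return o+d*(z-o[2])/d[2]
def proj(c,X,p=None,R=None):
    K=np.array(c['intrinsics'])
    if 'R' in c: x=np.array(c['R'])@X+np.array(c['t'])
    else:
        T=np.array(c['tool_from_camera']); x=T[:3,:3].T@(R.T@(np.array(X)-p)-T[:3,3])
    x=K@x; return x[:2]/x[2]
E
python3 - <<'E'
from h import *
import pickle
p,R,o=pose(); print(o)
for n in ['scene','top','wrist']:
    c=ctrl.camera(n); cv2.imwrite(f'pics/{n}0.png',c['pixels']); pickle.dump((c,p,R),open(n+'0.pkl','wb'))
    print(n,ray(c,256,192,p,R))
E
```

```text
pics
{'time_s': 0.0, 'q': array([-1.36031163e+00,  1.81545882e-01,  1.60800284e+00, -2.25805137e-05,
        1.35377190e+00, -2.06245526e-01]), 'dq': array([ 0.00082874, -0.00034149, -0.00042675,  0.0003935 ,  0.00129244,
       -0.00169992]), 'joint_efforts': array([ 1.87368256e-03, -4.44868898e+01, -3.51334691e+01, -1.24872799e-04,
        9.27094894e-03, -8.90806831e-06]), 'eef_pos': array([ 0.23265179, -0.52516599,  0.19208397]), 'eef_rot': array([-0.14566329, -0.69180265, -0.14688511,  0.69182083]), 'wrist_force': array([0.38623227, 0.18370444, 0.23967052]), 'torque': array([ 0.02975117,  0.0034208 , -0.0570625 ]), 'opening': 1.0055373917547983}
scene (array([-0.36130711, -0.61204551,  0.93101963]), array([ 0.65620508,  0.39760944, -0.64155726]))
top (array([-0.00652762, -0.006328  ,  1.60916061]), array([ 0.34703976, -0.05965176, -0.93630062]))
wrist (array([ 0.30648076, -0.49285308,  0.37367472]), array([-0.28770492, -0.13241199, -0.9485401 ]))
```

View pics/scene0.png

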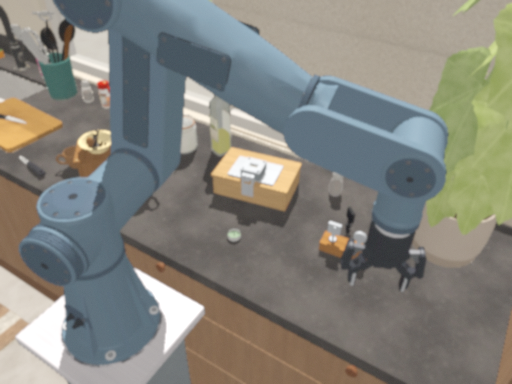

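View pics/top0.png

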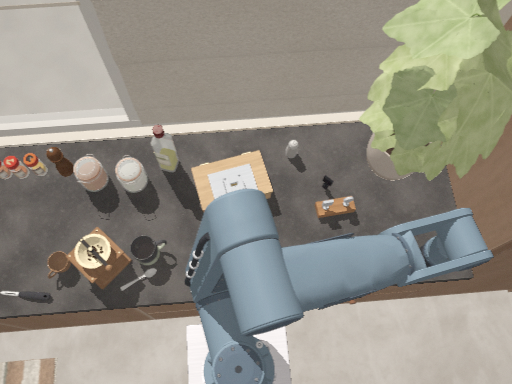

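View pics/wrist0.png

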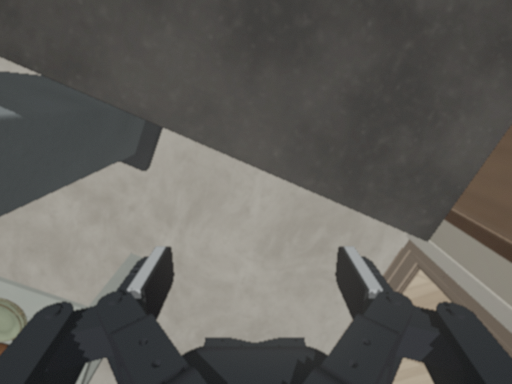

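Run:
```python
import cv2,numpy as np
s=cv2.imread('pics/scene0.png');t=cv2.imread('pics/top0.png')
a=cv2.resize(s[195:285,300:420],(780,585),interpolation=cv2.INTER_CUBIC)
b=cv2.resize(t[130:230,180:380],(800,400),interpolation=cv2.INTER_CUBIC)
cv2.imwrite('pics/sc.png',a);cv2.imwrite('pics/tc.png',b)
```

```text
(no output)
```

View pics/sc.png

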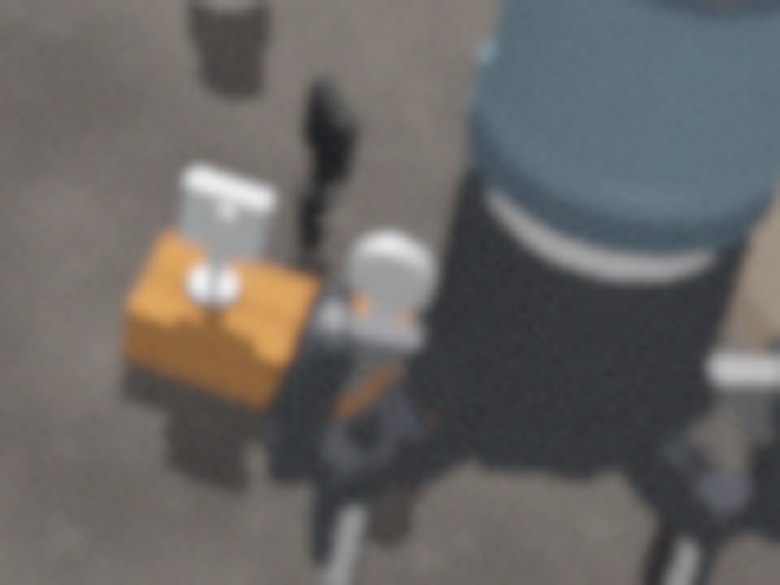

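View pics/tc.png

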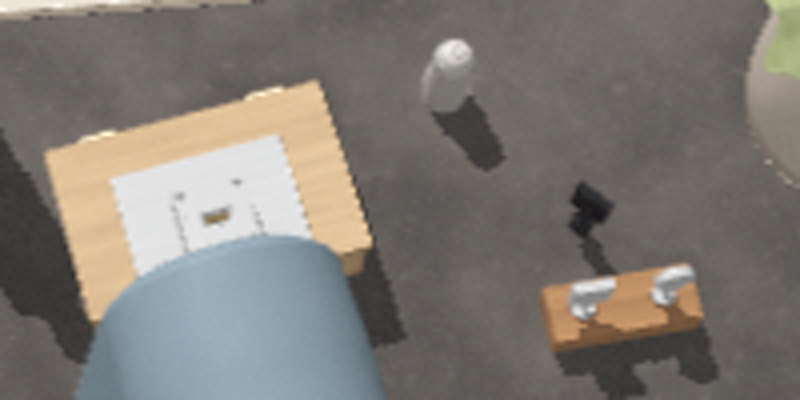

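Run:
```python
from h import *
import pickle
c,p,R=pickle.load(open('top0.pkl','rb')); s,_,_=pickle.load(open('scene0.pkl','rb'))
print('R tool\n',R.round(3))
def tri(a,b):
    o1,d1=ray(c,*a);o2,d2=ray(s,*b)
    A=np.stack([d1,-d2],1);x=np.linalg.lstsq(A,o2-o1,rcond=None)[0]
    P,Q=o1+d1*x[0],o2+d2*x[1]; return ((P+Q)/2).round(4),(np.linalg.norm(P-Q)).round(4)
# bow top mid: top crop (600,285) ; scene crop (230,187)
print('sq bow top',tri((180+597/4,130+287/4),(300+230/6.5,195+187/6.5)))
print('rd bow top',tri((180+677/4,130+273/4),(300+392/6.5,195+240/6.5)))
for u,v in [(541,289),(690,264),(700,325),(553,345)]: print('stand',onz(c,180+u/4,130+v/4,.03).round(4))
print('keyway',onz(c,180+216/4,130+214/4,.117).round(4))
for u,v in [(45,152),(318,82),(372,240)]: print('chest',onz(c,180+u/4,130+v/4,.08).round(4))
print('black',onz(c,180+590/4,130+208/4,.05))
T=np.array(pickle.load(open('wrist0.pkl','rb'))[0]['tool_from_camera']);print(T.round(3), pickle.load(open('wrist0.pkl','rb'))[0]['intrinsics'])
```

```text
R tool
 [[-0.     0.405 -0.914]
 [ 0.002 -0.914 -0.405]
 [-1.    -0.002 -0.   ]]
sq bow top (array([ 0.501 , -0.3424,  0.0917]), np.float64(0.0019))
rd bow top (array([ 0.5079, -0.4108,  0.0919]), np.float64(0.0017))
stand [ 0.5245 -0.3081  0.03  ]
stand [ 0.5368 -0.4407  0.03  ]
stand [ 0.4808 -0.4403  0.03  ]
stand [ 0.4731 -0.3116  0.03  ]
keyway [ 0.5824 -0.0314  0.117 ]
chest [0.666  0.1101 0.08  ]
chest [ 0.7132 -0.1301  0.08  ]
chest [ 0.5628 -0.1618  0.08  ]
black [ 0.58827779 -0.35675398  0.05      ]
[[-0.    -0.316  0.949 -0.182]
 [ 1.    -0.     0.     0.   ]
 [-0.     0.949  0.316 -0.081]
 [ 0.     0.     0.     1.   ]] [[283.66037036   0.         254.32798652]
 [  0.         283.66037036 191.77341495]
 [  0.           0.           1.        ]]
```

Square key: scene (335,229), top (329,202), a flat square bow. Round key: scene (360,240), top (349,198), a disc. Black look-alike: scene (350,218), top (327,182), not meant. The square one fits. I'll move above it to confirm and measure.

Call:
{"api": "servo_tool", "payload": {"targets": [[-0.179,0,0,-1,-4,-44,0],[-0.358,0,0,-2,-8,-88,0],[-0.537,0,0,-3,-12,-132,0],[-0.716,0,0,-5,-16,-176,0],[-0.895,0,0,-6,-20,-220,0],[-1.074,0,0,-7,-24,-264,0],[-1.253,0,0,-8,-28,-307,0],[-1.253,0,0,-8,-28,-307,0]]}}

```text
time_s: 1.15
eef_pos: [0.5041, -0.3733, 0.2]
eef_rot: [0.525, 0.474, 0.526, -0.473]
wrist_force: [-1.2, 0.5, 0.1]
opening: 0.499
```

```bash
cat > look.py <<'E'
from h import *
import pickle,sys
n=sys.argv[1]; cams=sys.argv[2:] or ['wrist']
for k in cams:
    p,R,o=pose(); c=ctrl.camera(k); pickle.dump((c,p,R),open(f'{k}{n}.pkl','wb')); cv2.imwrite(f'pics/{k}{n}.png',c['pixels'])
print(o['time_s'],p.round(4),o['q'].round(3),o['wrist_force'].round(1),round(o['opening'],3),'\n',R.round(3))
E
python3 look.py 1 wrist top scene
```

```text
1.25 [ 0.5019 -0.3751  0.1999] [-0.831  0.29   1.461  0.     1.393 -0.93 ] [-0.6 -0.6  0.2] 0.495 
 [[-0.001  0.995  0.098]
 [ 0.002  0.098 -0.995]
 [-1.    -0.001 -0.002]]
```

View pics/wrist1.png

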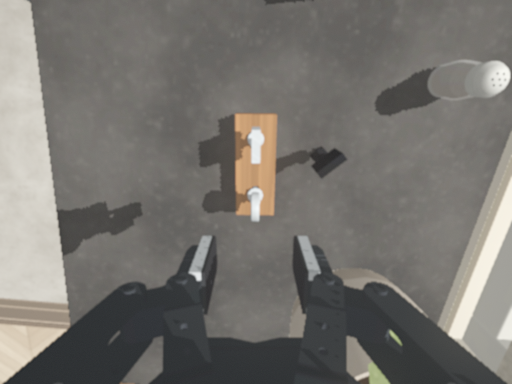

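View pics/top1.png

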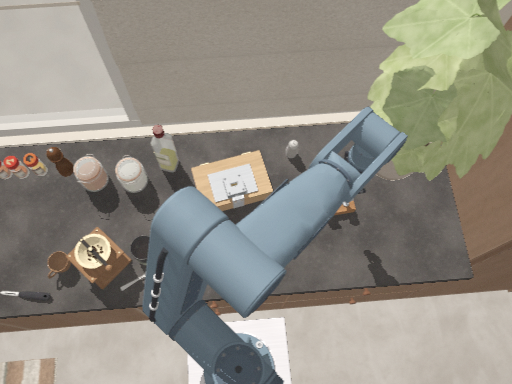

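Run:
```python
import cv2,numpy as np
s=cv2.imread('pics/wrist1.png');t=cv2.imread('pics/top1.png');sc=cv2.imread('pics/scene1.png')
a=cv2.resize(s[100:230,210:310],(500,650)[:2],interpolation=cv2.INTER_CUBIC)[:600]
b=cv2.resize(t[145:225,185:285],(800,640),interpolation=cv2.INTER_CUBIC)[:600]
cv2.imwrite('pics/w1c.png',a);cv2.imwrite('pics/t1c.png',b);cv2.imwrite('pics/s1c.png',cv2.resize(sc[140:215,205:305],(800,600),interpolation=cv2.INTER_CUBIC))
```

```text
(no output)
```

View pics/w1c.png

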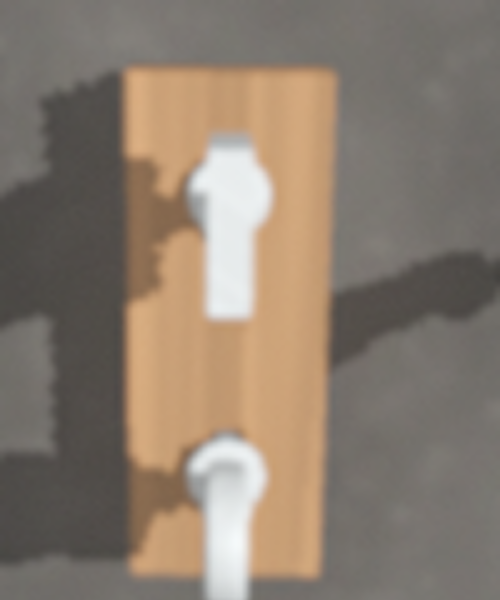

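View pics/t1c.png

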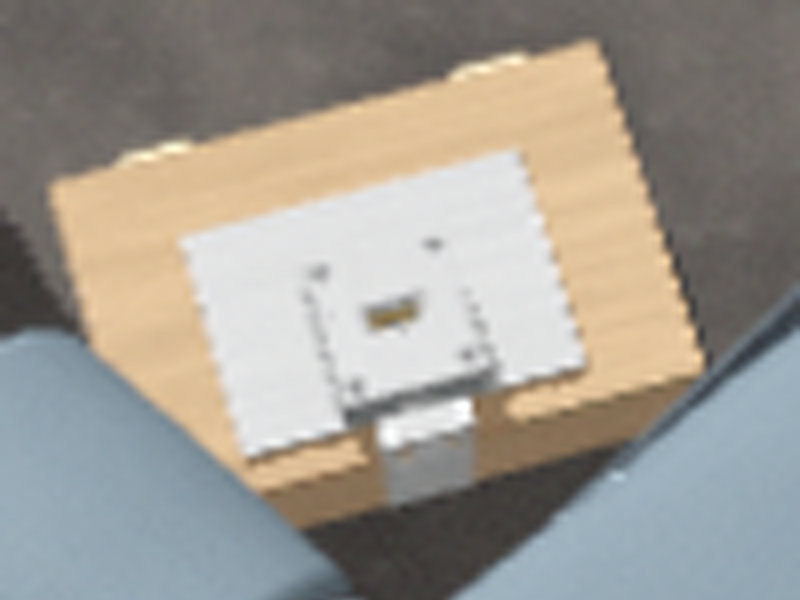

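View pics/s1c.png

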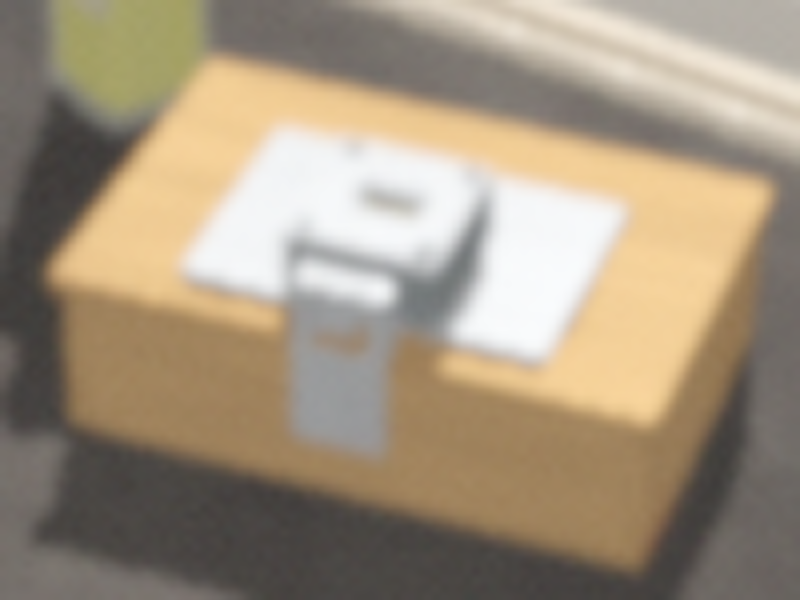

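Run:
```python
from h import *
import pickle
c,p,R=pickle.load(open('wrist1.pkl','rb')); t,_,_=pickle.load(open('top1.pkl','rb'));s,_,_=pickle.load(open('scene1.pkl','rb'))
W=lambda u,v,z:onz(c,210+u/5,100+v/5,z,p,R)
f=lambda a,b:np.degrees(np.arctan2(*(a-b)[:2])).round(2)
a=[W(u,v,.091) for u,v in [(207,148),(252,148),(252,318),(206,318)]]
for x in a: print('bow',x.round(4))
print('bow centre',np.mean(a,0).round(4),'wid',[np.linalg.norm(a[i]-a[i-1]).round(4) for i in range(4)],'ang',f(a[0],a[3]),f(a[1],a[2]))
b=[W(u,v,.03) for u,v in [(125,68),(337,68),(320,577),(132,575)]]
for x in b: print('stand',x.round(4))
m=np.mean(b,0);print(m.round(4),[np.linalg.norm(b[i]-b[i-1]).round(4) for i in range(4)],f(b[0],b[3]),f(b[1],b[2]))
print('collar',W(230,195,.0355)) 
o=p;print('tool yaw deg',np.degrees(np.arctan2(R[1,1],R[0,1])))
# keyway from top
T=lambda u,v,z:onz(t,185+u/8,145+v/8,z)
k=T(392,312,.117);print('keyway top',k.round(4))
S=lambda u,v,z:onz(s,205+u/8,140+v/8,z)
print('keyway scene',S(389,201,.117).round(4))
scr=[T(u,v,.117) for u,v in [(317,271),(432,243),(470,354),(357,385)]]
print('screws',np.array(scr).round(4),np.mean(scr,0).round(4))
scr2=[S(u,v,.117) for u,v in [(355,149),(480,175),(425,255),(303,228)]]
print('screws',np.array(scr2).round(4),np.mean(scr2,0).round(4))
ch=[T(50,190,.08),T(598,42,.08),T(703,372,.08)];print(f(ch[0],ch[1]),f(ch[1],ch[2])-90,np.linalg.norm(ch[0]-ch[1]),np.linalg.norm(ch[2]-ch[1]))
ch=[S(210,55,.08),S(775,185,.08),S(650,430,.08),S(48,280,.08)];print([f(ch[i],ch[i-1]) for i in range(4)],[np.linalg.norm(ch[i]-ch[i-1]).round(3) for i in range(4)])
```

```text
bow [ 0.4954 -0.3236  0.091 ]
bow [ 0.5044 -0.3227  0.091 ]
bow [ 0.5083 -0.3574  0.091 ]
bow [ 0.4987 -0.3584  0.091 ]
bow centre [ 0.5017 -0.3405  0.091 ] wid [np.float64(0.0349), np.float64(0.0091), np.float64(0.0349), np.float64(0.0096)] ang -5.42 -6.34
stand [ 0.474  -0.3134  0.03  ]
stand [ 0.5245 -0.3081  0.03  ]
stand [ 0.537  -0.4395  0.03  ]
stand [ 0.4867 -0.4441  0.03  ]
[ 0.5055 -0.3763  0.03  ] [np.float64(0.1314), np.float64(0.0507), np.float64(0.132), np.float64(0.0505)] -5.55 -5.43
collar [ 0.50208606 -0.34000014  0.0355    ]
tool yaw deg 5.9487158317860285
keyway top [ 0.5806 -0.0313  0.117 ]
keyway scene [ 0.5755 -0.0342  0.117 ]
screws [[ 0.6014 -0.0015  0.117 ]
 [ 0.6101 -0.0502  0.117 ]
 [ 0.5595 -0.0619  0.117 ]
 [ 0.5496 -0.0144  0.117 ]] [ 0.5802 -0.032   0.117 ]
screws [[ 0.5969 -0.0052  0.117 ]
 [ 0.6087 -0.0545  0.117 ]
 [ 0.5541 -0.0634  0.117 ]
 [ 0.5434 -0.0162  0.117 ]] [ 0.5758 -0.0348  0.117 ]
-11.93 -10.75 0.2466147339051621 0.1594821313440423
[np.float64(77.86), np.float64(168.86), np.float64(-101.13), np.float64(-11.28)] [np.float64(0.165), np.float64(0.246), np.float64(0.164), np.float64(0.243)]
```

Call:
{"api": "servo_tool", "payload": {"targets": [[0.007,0,0,10,2,-17,0],[0.007,0,0,20,3.4,-34.4,0],[0.007,0,0,50,3.4,-34.4,0],[0.007,0,0,85,3.4,-34.4,0],[0.007,0,0,115,3.4,-34.4,0],[0.007,0,0,135,3.4,-34.4,0],[0.007,0,0,145,3.4,-34.4,0],[0.007,0,0,145,3.4,-34.4,0]]}}

```text
time_s: 2.3
eef_pos: [0.5009, -0.341, 0.0549]
eef_rot: [0.521, 0.477, 0.523, -0.477]
wrist_force: [0.6, -0.1, -0.1]
opening: 0.503
```

```bash
python3 look.py 2 wrist
```

```text
2.3 [ 0.5009 -0.341   0.0549] [-0.794  0.403  1.626  0.     1.115 -0.883] [ 0.6 -0.1 -0.1] 0.503 
 [[-0.002  0.996  0.09 ]
 [ 0.002  0.09  -0.996]
 [-1.    -0.001 -0.002]]
```

View pics/wrist2.png

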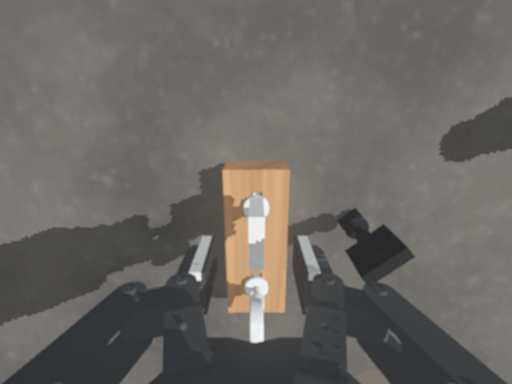

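Call:
{"api": "servo_tool", "payload": {"targets": [[0,0,0,0,0,0,-1],[0,0,0,0,0,0,-1],[0,0,0,0,0,0,-1],[0,0,0,0,0,0,-1],[0,0,0,0,0,0,-1],[0,0,0,0,0,0,-1],[0,0,0,0,0,0,-1],[0,0,0,0,0,0,-1]]}}

```text
time_s: 3.35
eef_pos: [0.5015, -0.3414, 0.0557]
eef_rot: [0.522, 0.477, 0.522, -0.477]
wrist_force: [-0.3, -0.3, 0.2]
opening: 0.002
```

```bash
python3 look.py 3 wrist
```

```text
3.35 [ 0.5015 -0.3414  0.0557] [-0.793  0.402  1.626  0.     1.115 -0.883] [-0.3 -0.3  0.2] 0.002 
 [[-0.001  0.996  0.09 ]
 [ 0.001  0.09  -0.996]
 [-1.    -0.    -0.001]]
```

View pics/wrist3.png

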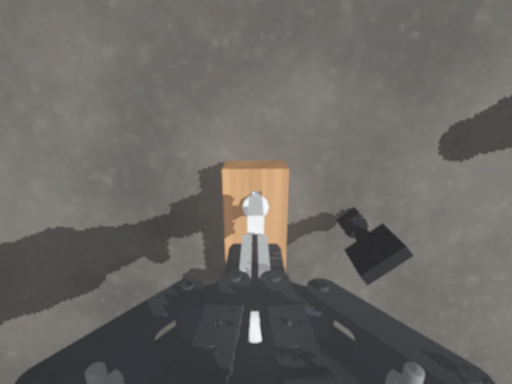

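```bash
python3 - <<'E'
from h import *
import pickle
for n in (2,3):
    c,p,R=pickle.load(open(f'wrist{n}.pkl','rb'))
    for X in [(.5,-.3236,.091),(.5034,-.3574,.091),(.5,-.3236,.057),(.5034,-.3574,.057)]: print(n,X,proj(c,X,p,R).round(1))
    for x,z in [(0,-.011),(0,.011),(-.019,-.011),(-.019,.011),(-.038,-.011),(-.038,.011)]: print('pad',x,z,proj(c,p+R@np.array([x,0,z]),p,R).round(1))
a=[cv2.imread(f'pics/wrist{n}.png')[150:350,180:340] for n in (2,3)]
cv2.imwrite('pics/w23.png',cv2.resize(np.hstack(a),(800,500),interpolation=cv2.INTER_CUBIC))
E
python3 look.py 3b scene top
```

```text
2 (0.5, -0.3236, 0.091) [256.3 217.3]
2 (0.5034, -0.3574, 0.091) [256.8 269.9]
2 (0.5, -0.3236, 0.057) [256.1 197. ]
2 (0.5034, -0.3574, 0.057) [256.5 242.3]
pad 0 -0.011 [255.1 204.9]
pad 0 0.011 [255.1 233.8]
pad -0.019 -0.011 [255.2 215.9]
pad -0.019 0.011 [255.1 247.2]
pad -0.038 -0.011 [255.3 229.4]
pad -0.038 0.011 [255.2 263.6]
3 (0.5, -0.3236, 0.091) [255.4 216.1]
3 (0.5034, -0.3574, 0.091) [255.9 268.6]
3 (0.5, -0.3236, 0.057) [255.3 196.1]
3 (0.5034, -0.3574, 0.057) [255.7 241.2]
pad 0 -0.011 [255.1 204.9]
pad 0 0.011 [255.1 233.8]
pad -0.019 -0.011 [255.2 215.9]
pad -0.019 0.011 [255.1 247.2]
pad -0.038 -0.011 [255.3 229.4]
pad -0.038 0.011 [255.2 263.6]
3.45 [ 0.5015 -0.3414  0.0557] [-0.793  0.402  1.626  0.     1.115 -0.883] [-0.2 -0.1 -0.4] -0.0 
 [[-0.001  0.996  0.09 ]
 [ 0.001  0.09  -0.996]
 [-1.    -0.001 -0.001]]
```

View pics/w23.png

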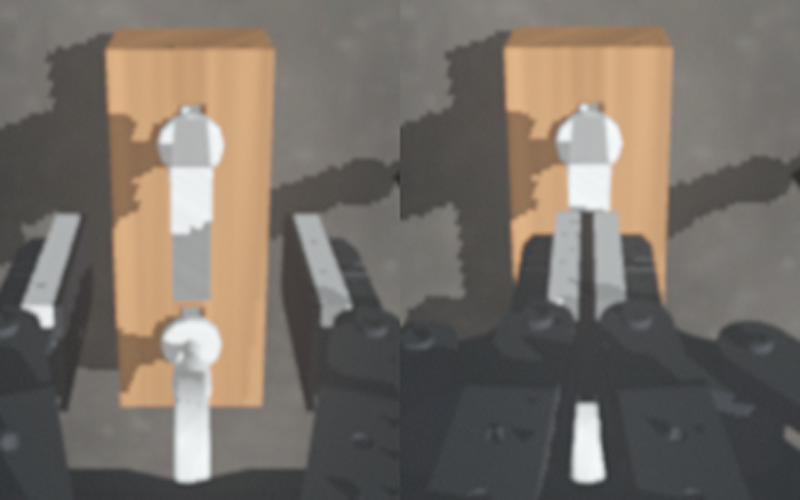

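View pics/scene3b.png

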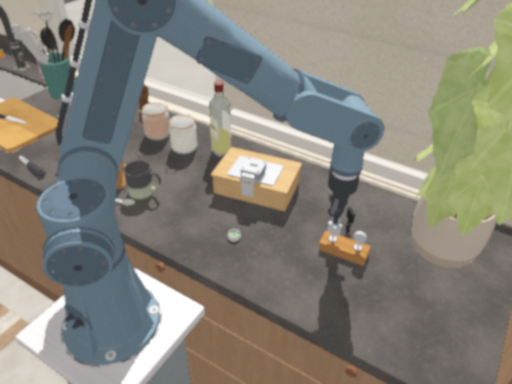

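Run:
```python
from h import *
import pickle
c,p,R=pickle.load(open('scene3b.pkl','rb'));print(proj(c,p),proj(c,p+R@np.array([-.019,0,0])),proj(c,np.array([.502,-.3405,.091])),proj(c,p+R@np.array([-.042,0,0])))
c2,p,R=pickle.load(open('top3b.pkl','rb'))
cv2.imwrite('pics/s3c.png',cv2.resize(c['pixels'][185:275,290:410],(800,600),interpolation=cv2.INTER_CUBIC))
```

```text
[333.77590994 232.91826083] [334.64733104 227.95613223] [335.19499191 223.3754189 ] [335.72528175 221.81796324]
```

View pics/s3c.png

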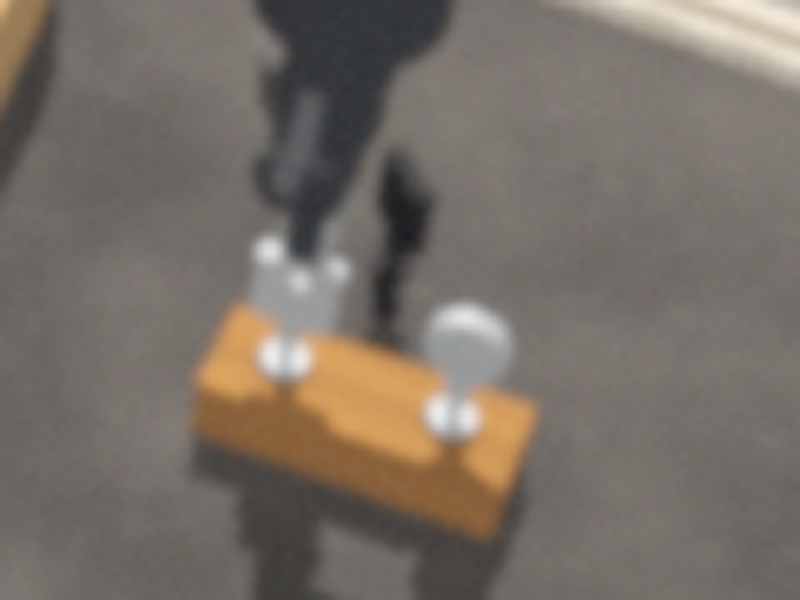

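Picture 3 shows the fingers shut with nothing between them. Their tips sit at row 234, where the stated TCP should appear at row 205-219. The scene view puts the tips at about z 0.09, just over the bow. So the real tips are about 40 mm behind the reported TCP. I'll reopen, lower part of the way, and check this before closing.

Call:
{"api": "servo_tool", "payload": {"targets": [[0,0,0,0,0,0,0.3],[0,0,0,0,0,0,0.3],[0,0,0,0,0,0,0.3],[0,0,0,0,0,0,0.3],[0,0,0,5,0,0,0.3],[0,0,0,12,0,0,0.3],[0,0,0,20,0,0,0.3],[0,0,0,20,0,0,0.3]]}}

```text
time_s: 4.5
eef_pos: [0.5008, -0.3407, 0.0344]
eef_rot: [0.521, 0.477, 0.523, -0.477]
wrist_force: [0.4, 0.4, 0.2]
opening: 0.651
```

```bash
python3 look.py 4 wrist scene
python3 - <<'E'
import cv2,numpy as np
a=cv2.imread('pics/wrist4.png')[150:350,180:340];b=cv2.imread('pics/scene4.png')[185:275,290:410]
cv2.imwrite('pics/c4.png',np.hstack([cv2.resize(a,(400,500)),cv2.resize(b,(400,500))]))
E
```

```text
4.55 [ 0.5011 -0.341   0.035 ] [-0.793  0.431  1.634  0.     1.079 -0.883] [-0.4  0.2 -1. ] 0.653 
 [[-0.002  0.996  0.09 ]
 [ 0.002  0.09  -0.996]
 [-1.    -0.001 -0.002]]
```

View pics/c4.png

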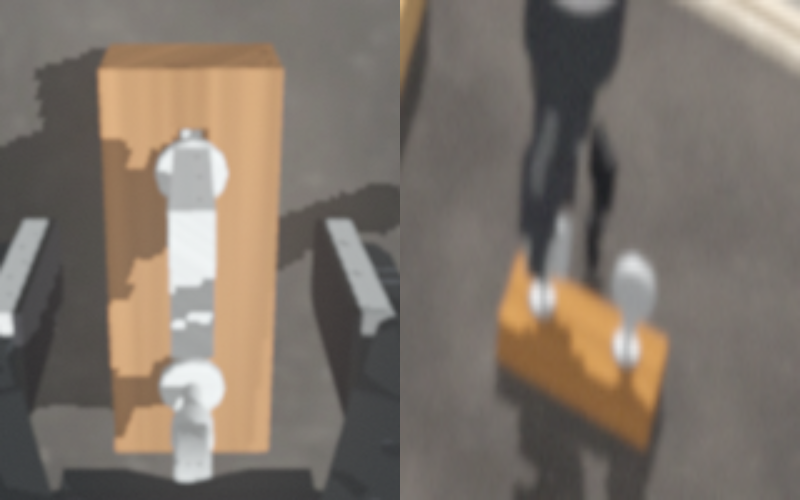

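Run:
```python
from h import *
import pickle
c,p,R=pickle.load(open('scene4.pkl','rb'))
for x in (0,-.02,-.03,-.04,-.05): print(x,[proj(c,p+R@np.array([x,-.03,z])).round(1) for z in(-.011,.011)])
w,p,R=pickle.load(open('wrist4.pkl','rb'))
for x in (-.03,-.04,-.05,-.06): print(x,[proj(w,p+R@np.array([x,y,-.011]),p,R).round(1) for y in(-.0277,.0277)])
# observed tips (199.5,238),(311,238)
```

```text
0 [array([325.2, 243.9]), array([332.9, 246.6])]
-0.02 [array([326.1, 238.8]), array([333.8, 241.5])]
-0.03 [array([326.5, 236.2]), array([334.3, 238.9])]
-0.04 [array([326.9, 233.5]), array([334.7, 236.3])]
-0.05 [array([327.4, 230.9]), array([335.2, 233.6])]
-0.03 [array([207.9, 223.3]), array([302.6, 223.3])]
-0.04 [array([205.1, 231. ]), array([305.5, 231. ])]
-0.05 [array([201.9, 239.6]), array([308.8, 239.6])]
-0.06 [array([198.2, 249.4]), array([312.6, 249.5])]
```

Call:
{"api": "servo_tool", "payload": {"targets": [[0,0,0,9,0,0,0.3],[0,0,0,18,0,0,0.3],[0,0,0,18,0,0,-1],[0,0,0,18,0,0,-1],[0,0,0,18,0,0,-1],[0,0,0,18,0,0,-1],[0,0,0,18,0,0,-1],[0,0,0,18,0,0,-1]]}}

```text
time_s: 5.6
eef_pos: [0.5015, -0.3414, 0.0177]
eef_rot: [0.522, 0.477, 0.522, -0.477]
wrist_force: [0.4, 0.8, 1.9]
opening: 0.095
```

```bash
python3 look.py 5 wrist scene
python3 - <<'E'
import cv2,numpy as np
a=cv2.imread('pics/wrist5.png')[150:350,180:340];b=cv2.imread('pics/scene5.png')[185:275,290:410]
cv2.imwrite('pics/c5.png',np.hstack([cv2.resize(a,(400,500)),cv2.resize(b,(400,500))]))
E
```

```text
5.65 [ 0.5015 -0.3414  0.0177] [-0.793  0.457  1.639  0.     1.047 -0.883] [-0.6 -0.1  0.9] 0.095 
 [[-0.001  0.996  0.09 ]
 [ 0.001  0.09  -0.996]
 [-1.    -0.001 -0.001]]
```

View pics/c5.png

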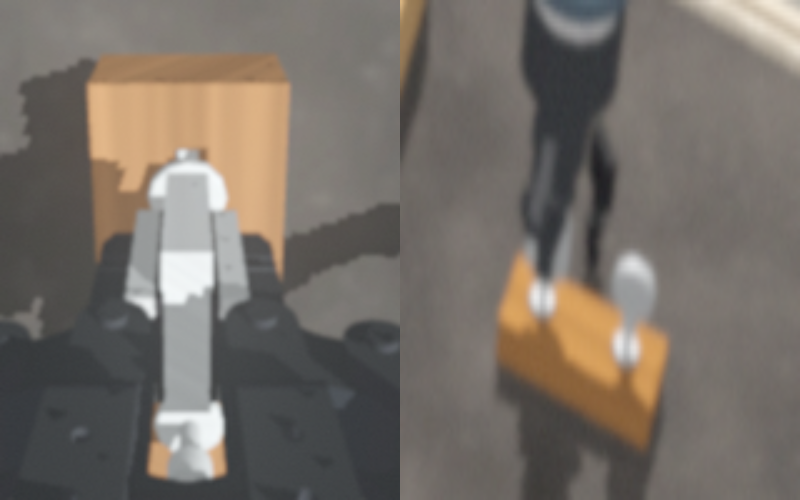

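Opening 0.095 (about 9 mm) and the bow is between the pads. Next I lift straight up.

Call:
{"api": "servo_tool", "payload": {"targets": [[0,0,0,-10,0,0,-1],[0,0,0,-25,0,0,-1],[0,0,0,-50,0,0,-1],[0,0,0,-90,0,0,-1],[0,0,0,-130,0,0,-1],[0,0,0,-160,0,0,-1],[0,0,0,-173,0,0,-1],[0,0,0,-173,0,0,-1]]}}

```text
time_s: 6.7
eef_pos: [0.5019, -0.3419, 0.1917]
eef_rot: [0.522, 0.477, 0.522, -0.477]
wrist_force: [0.1, -0.2, -1.0]
opening: 0.093
```

Call:
{"api": "servo_tool", "payload": {"targets": [[-0.015,0,0,0,10,-26,-1],[-0.03,0,0,0,28,-70,-1],[-0.05,0,0,0,46,-120,-1],[-0.07,0,0,0,64,-170,-1],[-0.09,0,0,0,82,-215,-1],[-0.109,0,0,0,94,-248,-1],[-0.109,0,0,0,101,-265,-1],[-0.109,0,0,0,101,-265,-1]]}}

```text
time_s: 7.7
eef_pos: [0.5783, -0.0682, 0.1906]
eef_rot: [0.547, 0.447, 0.548, -0.448]
wrist_force: [0.5, 0.2, -0.5]
opening: 0.094
```

```bash
python3 look.py 6 wrist scene
python3 - <<'E'
import cv2,numpy as np
a=cv2.imread('pics/wrist6.png')[90:290,176:336]
cv2.imwrite('pics/c6.png',cv2.resize(a,(480,600),interpolation=cv2.INTER_CUBIC))
E
```

```text
7.75 [ 0.5783 -0.0692  0.1908] [-3.220e-01  2.000e-01  1.590e+00 -1.000e-03  1.353e+00 -5.210e-01] [-0.3 -0.1 -0.8] 0.095 
 [[-0.001  0.98   0.198]
 [-0.001  0.198 -0.98 ]
 [-1.    -0.001  0.   ]]
```

View pics/c6.png

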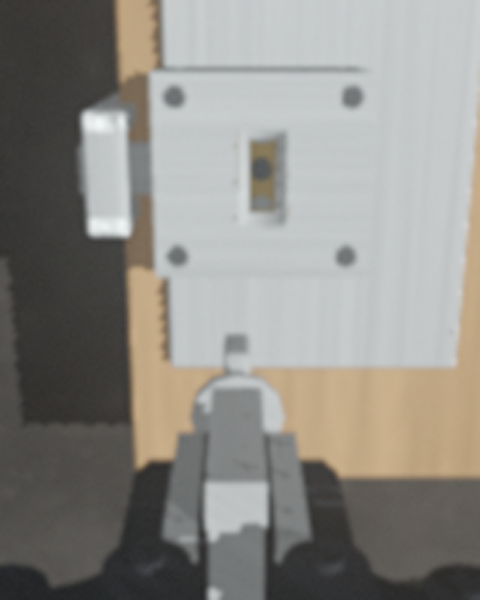

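View pics/scene6.png

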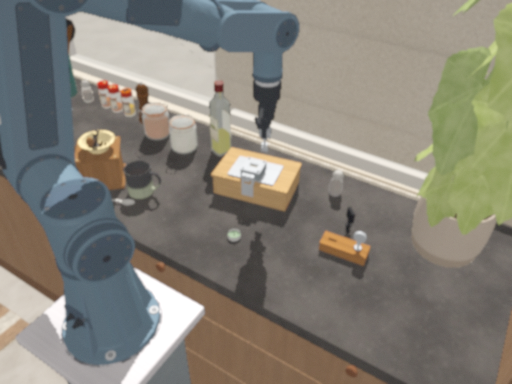

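Run:
```python
from h import *
import pickle
w,p,R=pickle.load(open('wrist6.pkl','rb'))
P=lambda u,v,z:onz(w,176+u/3,90+v/3,z,p,R)
sc=[P(*a,.117) for a in [(174,97),(352,97),(346,257),(177,257)]]
m=np.mean(sc,0);k=P(264,177,.117)
print('screw c',m.round(4),'keyway',k.round(4),[np.linalg.norm(sc[i]-sc[i-1]).round(4) for i in range(4)])
for a,b in [(3,0),(2,1)]:
    d=sc[b]-sc[a];print('y yaw',np.degrees(np.arctan2(-d[0],d[1])))
for a,b in [(0,1),(3,2)]:
    d=sc[b]-sc[a];print('x yaw',np.degrees(np.arctan2(d[1],d[0])))
fl=[P(*a,.117) for a in [(241,133),(287,131),(286,221),(241,223)]]
print('flare',np.mean(fl,0).round(4),[np.linalg.norm(fl[i]-fl[i-1]).round(4) for i in range(4)])
print('tool yaw',np.degrees(np.arctan2(R[1,1],R[0,1])))
print('delta tool mm (keyway-TCP) ',(R.T@(k-p)*1e3).round(1),(R.T@(m-p)*1e3).round(1),(R.T@(np.mean(fl,0)-p)*1e3).round(1))
# predicted pixels of key parts in crop
for nm,x,y,z in [('tip-z',.0087,0,-.0095),('tip-z L',.0087,-.003,-.0095),('tip-z R',.0087,.003,-.0095),('bit top -z',-.0053,0,-.0095),('bow top -z',-.0733,0,-.0165),('bow top+z',-.0733,0,.0175),('collar -z',-.0138,0,-.0095)]:
    u=proj(w,p+R@np.array([x,y,z]),p,R);print(nm,((u-[176,90])*3).round(0))
```

```text
screw c [ 0.5785 -0.0314  0.117 ] keyway [ 0.5789 -0.0306  0.117 ] [np.float64(0.0484), np.float64(0.052), np.float64(0.0483), np.float64(0.0524)]
y yaw 11.286589575917077
y yaw 11.767625939023707
x yaw 11.489242166974666
x yaw 11.505820944650246
flare [ 0.5789 -0.0309  0.117 ] [np.float64(0.0272), np.float64(0.0136), np.float64(0.0272), np.float64(0.0138)]
tool yaw 11.47791805036159
delta tool mm (keyway-TCP)  [ 73.5   8.1 -36.7] [ 73.6   7.6 -36. ] [ 73.5   8.1 -36.5]
tip-z [237. 338.]
tip-z L [225. 338.]
tip-z R [250. 338.]
bit top -z [238. 360.]
bow top -z [239. 492.]
bow top+z [238. 682.]
collar -z [238. 375.]
```

Call:
{"api": "servo_tool", "payload": {"targets": [[0,0,0,3,2,-9,-1],[0,0,0,10,5,-22,-1],[0,0,0,18,7,-32,-1],[0,0,0,28,8,-36,-1],[0,0,0,38,8,-36,-1],[0,0,0,48,8,-36,-1],[0,0,0,54,8,-36,-1],[0,0,0,54,8,-36,-1]]}}

```text
time_s: 8.8
eef_pos: [0.5787, -0.0332, 0.1364]
eef_rot: [0.547, 0.448, 0.547, -0.449]
wrist_force: [-0.3, 0.5, -0.6]
opening: 0.095
```

```bash
python3 look.py 7 wrist scene
python3 - <<'E'
import cv2,numpy as np
a=cv2.imread('pics/wrist7.png')[130:290,190:320];b=cv2.imread('pics/scene7.png')[135:205,215:295]
cv2.imwrite('pics/c7.png',np.hstack([cv2.resize(a,(440,540),interpolation=cv2.INTER_CUBIC),cv2.resize(b,(360,540),interpolation=cv2.INTER_CUBIC)]))
from h import *
p,R,o=pose()
k=np.array([.5788,-.0310,.117])
print((R.T@(k-p)*1e3).round(2))
E
```

```text
8.85 [ 0.579  -0.0332  0.1369] [-2.610e-01  2.470e-01  1.646e+00 -1.000e-03  1.249e+00 -4.590e-01] [ 0.1  0.6 -1.4] 0.1 
 [[-0.001  0.98   0.197]
 [-0.001  0.197 -0.98 ]
 [-1.    -0.001  0.   ]]
[20.27 -0.03 -2.32]
```

View pics/c7.png

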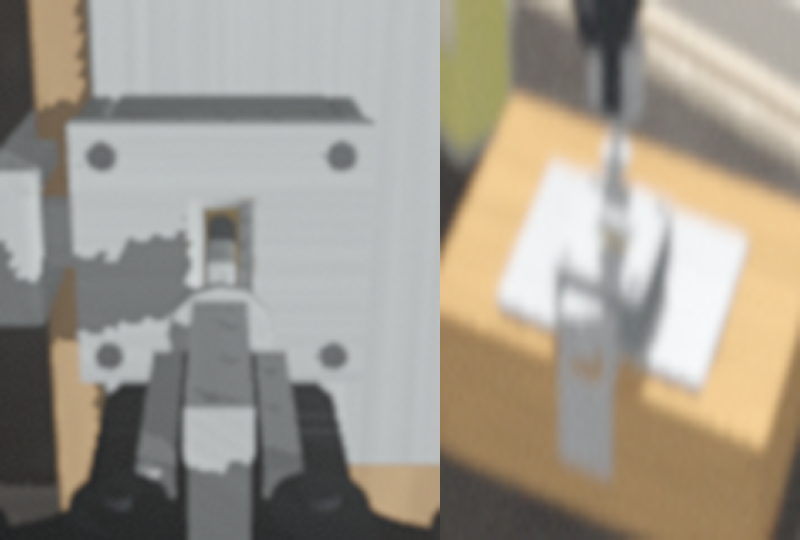

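Run:
```python
from h import *
import pickle
w,p,R=pickle.load(open('wrist7.pkl','rb'))
U=lambda u,v:(190+u/3.385,130+v/3.375)
P=lambda u,v,z:onz(w,*U(u,v),z,p,R)
sc=[P(*a,.117) for a in [(101,157),(341,157),(333,357),(109,357)]]
m=np.mean(sc,0);print('screw c',m.round(4),(R.T@(m-p)*1e3).round(1))
fl=[P(*a,.117) for a in [(187,200),(253,200)]];print('flare +y edge',[(R.T@(f-p)*1e3).round(1) for f in fl])
for nm,x,y,z in [('tip-z',.0087,0,-.0105),('tip L',.0087,-.003,-.0105),('tip R',.0087,.003,-.0105),('bittop -z',-.0053,0,-.0105),('bow top -z',-.0733,0,-.0175),('collar',-.0138,0,-.0105)]:
    u=proj(w,p+R@np.array([x,y,z]),p,R);print(nm,((u-[190,130])*[3.385,3.375]).round(0))
cv2.imwrite('pics/c7b.png',cv2.resize(w['pixels'][170:240,220:290],(600,600),interpolation=cv2.INTER_CUBIC))
```

```text
screw c [ 0.5785 -0.0315  0.117 ] [19.4  0.1 -1.7]
flare +y edge [array([ 19.4,  -7.3, -16. ]), array([ 19.3,   7.2, -16. ])]
tip-z [220. 240.]
tip L [206. 240.]
tip R [235. 240.]
bittop -z [221. 265.]
bow top -z [222. 411.]
collar [221. 282.]
```

View pics/c7b.png

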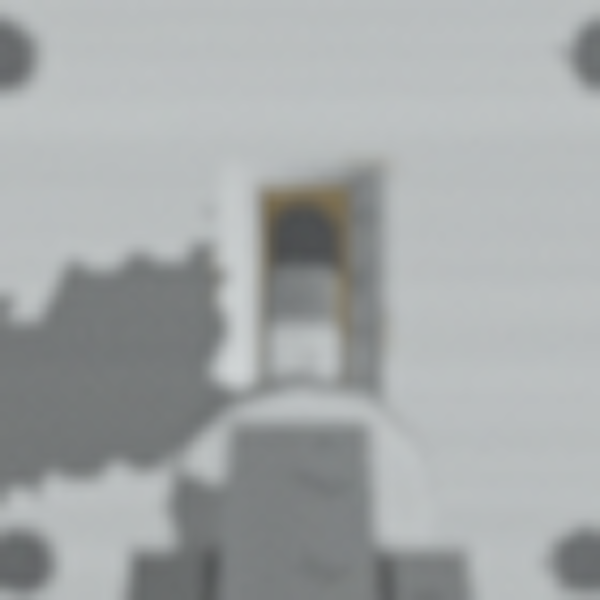

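Call:
{"api": "servo_tool", "payload": {"targets": [[0,0,0,2,0,-1.4,-1],[0,0,0,5,0,-1.4,-1],[0,0,0,8,0,-1.4,-1],[0,0,0,11,0,-1.4,-1],[0,0,0,13,0,-1.4,-1],[0,0,0,15,0,-1.4,-1],[0,0,0,17,0,-1.4,-1],[0,0,0,18,0,-1.4,-1]]}}

```text
time_s: 9.9
eef_pos: [0.579, -0.0319, 0.1191]
eef_rot: [0.547, 0.448, 0.547, -0.448]
wrist_force: [0.7, 0.1, 0.1]
opening: 0.097
```

```bash
python3 look.py 8 wrist scene
python3 - <<'E'
import cv2,numpy as np
a=cv2.imread('pics/wrist8.png')[130:290,190:320];b=cv2.imread('pics/scene8.png')[135:205,215:295]
cv2.imwrite('pics/c8.png',np.hstack([cv2.resize(a,(440,540),interpolation=cv2.INTER_CUBIC),cv2.resize(b,(360,540),interpolation=cv2.INTER_CUBIC)]))
from h import *
print(pose()[2]['torque'].round(3))
E
```

```text
9.95 [ 0.5789 -0.0319  0.119 ] [-2.590e-01  2.670e-01  1.661e+00 -1.000e-03  1.214e+00 -4.570e-01] [-0.1 -0.1 -0.4] 0.09 
 [[-0.     0.98   0.197]
 [-0.001  0.197 -0.98 ]
 [-1.    -0.     0.001]]
[0.022 0.041 0.042]
```

View pics/c8.png

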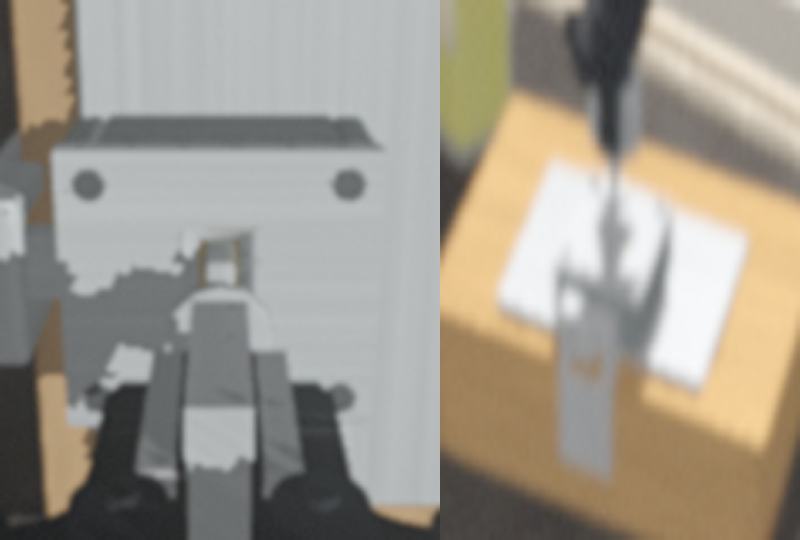

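Call:
{"api": "servo_tool", "payload": {"targets": [[0,0,0,2,0,0,-1],[0,0,0,4,0,0,-1],[0,0,0,6,0,0,-1],[0,0,0,8,0,0,-1],[0,0,0,10,0,0,-1],[0,0,0,12,0,0,-1],[0,0,0,14,0,0,-1],[0,0,0,15,0,0,-1]]}}

```text
time_s: 11.0
eef_pos: [0.5793, -0.032, 0.1043]
eef_rot: [0.547, 0.448, 0.547, -0.448]
wrist_force: [0.6, -1.4, 3.4]
opening: 0.094
```

```bash
python3 look.py 9 wrist scene
python3 - <<'E'
import cv2,numpy as np
a=cv2.imread('pics/wrist9.png')[130:290,190:320];b=cv2.imread('pics/scene9.png')[135:205,215:295]
cv2.imwrite('pics/c9.png',np.hstack([cv2.resize(a,(440,540),interpolation=cv2.INTER_CUBIC),cv2.resize(b,(360,540),interpolation=cv2.INTER_CUBIC)]))
from h import *
print(pose()[2]['torque'].round(3))
E
```

```text
11.05 [ 0.5792 -0.032   0.1042] [-2.590e-01  2.850e-01  1.671e+00 -1.000e-03  1.185e+00 -4.570e-01] [ 1.9 -0.2  2.3] 0.088 
 [[ 0.     0.98   0.197]
 [-0.001  0.197 -0.98 ]
 [-1.     0.     0.001]]
[-0.218 -0.233  0.002]
```

View pics/c9.png

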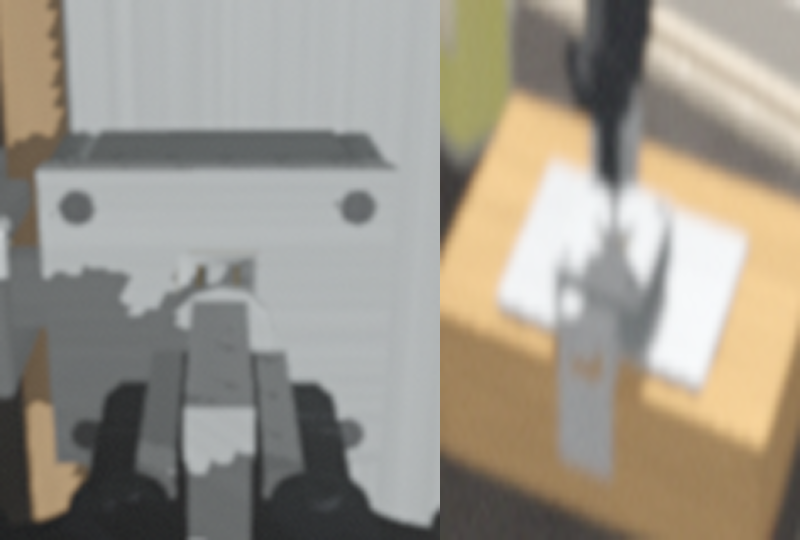

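Call:
{"api": "servo_tool", "payload": {"targets": [[0,0,0,0.5,0,0,-1],[0,0,0,1,0,0,-1],[0,0,0,1.5,0,0,-1],[0,0,0,2,0,0,-1],[0,0,0,2.5,0,0,-1],[0,0,0,3,0,0,-1],[0,0,0,3,0,0,-1],[0,0,0,3,0,0,-1]]}}

```text
time_s: 12.1
eef_pos: [0.5794, -0.032, 0.1025]
eef_rot: [0.548, 0.448, 0.546, -0.448]
wrist_force: [-4.3, 0.3, 12.7]
opening: 0.093
```

```bash
python3 look.py 10 wrist scene
python3 - <<'E'
import cv2,numpy as np
a=cv2.imread('pics/wrist10.png')[130:290,190:320];b=cv2.imread('pics/scene10.png')[135:205,215:295]
cv2.imwrite('pics/c10.png',np.hstack([cv2.resize(a,(440,540),interpolation=cv2.INTER_CUBIC),cv2.resize(b,(360,540),interpolation=cv2.INTER_CUBIC)]))
from h import *
print(pose()[2]['torque'].round(3))
E
```

```text
12.15 [ 0.5794 -0.032   0.1025] [-2.590e-01  2.870e-01  1.672e+00 -1.000e-03  1.181e+00 -4.570e-01] [-3.4  0.1 12.3] 0.093 
 [[ 0.001  0.98   0.197]
 [-0.001  0.197 -0.98 ]
 [-1.     0.001  0.001]]
[-0.023  0.626 -0.037]
```

View pics/c10.png

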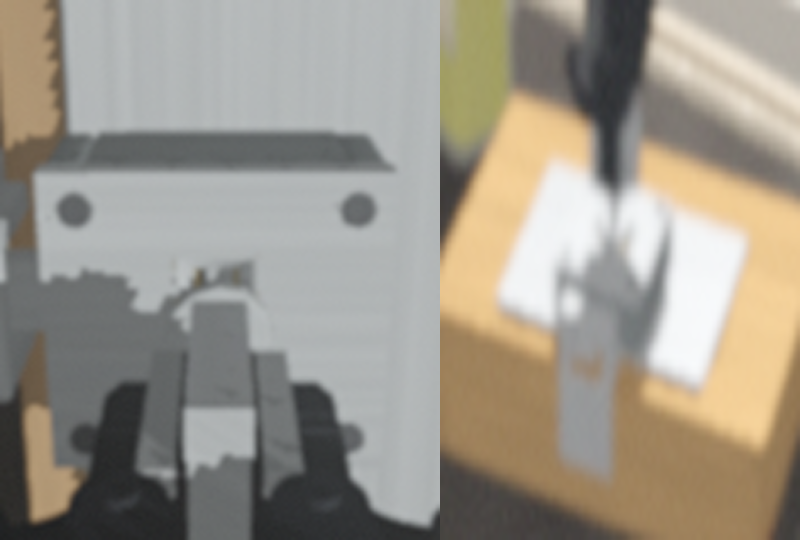

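Call:
{"api": "servo_tool", "payload": {"targets": [[0,0,0,1.5,0,0,-1],[0.1,0,0,1.5,0,0,-1],[0.22,0,0,1.5,-0.1,0,-1],[0.34,0,0,1.5,-0.1,0,-1],[0.46,0,0,1.5,-0.1,0,-1],[0.58,0,0,1.5,-0.2,-0.1,-1],[0.68,0,0,1.5,-0.2,-0.1,-1],[0.7,0,0,1.5,-0.2,-0.1,-1]]}}

```text
time_s: 13.2
eef_pos: [0.5784, -0.0317, 0.1025]
eef_rot: [-0.36, -0.608, -0.36, 0.609]
wrist_force: [-7.7, 1.0, 16.5]
opening: 0.1
```

```bash
python3 look.py 11 wrist scene
python3 - <<'E'
import cv2,numpy as np
a=cv2.imread('pics/wrist11.png')[130:290,190:320];b=cv2.imread('pics/scene11.png')[135:205,215:295]
cv2.imwrite('pics/c11.png',np.hstack([cv2.resize(a,(440,540),interpolation=cv2.INTER_CUBIC),cv2.resize(b,(360,540),interpolation=cv2.INTER_CUBIC)]))
from h import *
p,R,o=pose();print(o['torque'].round(3),np.degrees(np.arctan2(R[1,1],R[0,1])))
E
```

```text
13.25 [ 0.5784 -0.0316  0.1025] [-2.590e-01  2.860e-01  1.673e+00 -1.000e-03  1.183e+00  2.450e-01] [-8.1  1.3 16.6] 0.094 
 [[-0.001  0.876 -0.482]
 [-0.001 -0.482 -0.876]
 [-1.    -0.     0.001]]
[0.206 1.545 0.109] -28.746069317722867
```

View pics/c11.png

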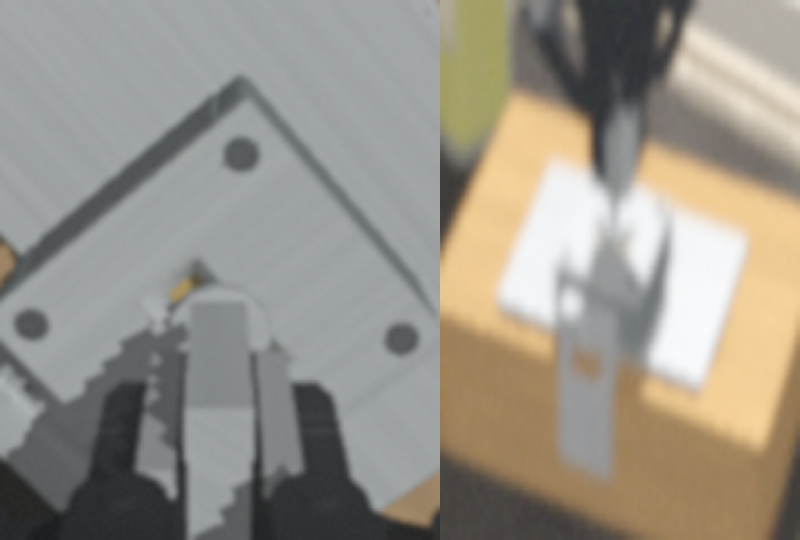

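Call:
{"api": "servo_tool", "payload": {"targets": [[0.1,0,0,1.3,-0.3,0.2,-1],[0.22,0,0,1.3,-0.5,0.3,-1],[0.34,0,0,1.3,-0.6,0.3,-1],[0.46,0,0,1.3,-0.7,0.3,-1],[0.58,0,0,1.3,-0.7,0.3,-1],[0.7,0,0,1.3,-0.7,0.3,-1],[0.78,0,0,1.3,-0.7,0.3,-1],[0.8,0,0,1.3,-0.7,0.3,-1]]}}

```text
time_s: 14.3
eef_pos: [0.5776, -0.0308, 0.1026]
eef_rot: [-0.095, -0.7, -0.095, 0.701]
wrist_force: [-4.6, 2.5, 13.5]
opening: 0.097
```

```bash
python3 look.py 12 wrist scene
python3 - <<'E'
import cv2,numpy as np
a=cv2.imread('pics/wrist12.png')[130:290,190:320];b=cv2.imread('pics/scene12.png')[135:205,215:295]
cv2.imwrite('pics/c12.png',np.hstack([cv2.resize(a,(440,540),interpolation=cv2.INTER_CUBIC),cv2.resize(b,(360,540),interpolation=cv2.INTER_CUBIC)]))
from h import *
p,R,o=pose();print(o['torque'].round(3),np.degrees(np.arctan2(R[1,1],R[0,1])))
E
```

```text
14.35 [ 0.5776 -0.0309  0.1026] [-0.258  0.284  1.675 -0.     1.183  1.045] [-4.5  2.3 14.2] 0.091 
 [[-0.001  0.265 -0.964]
 [-0.    -0.964 -0.265]
 [-1.    -0.     0.001]]
[0.489 0.777 0.162] -74.57069690825145
```

View pics/c12.png

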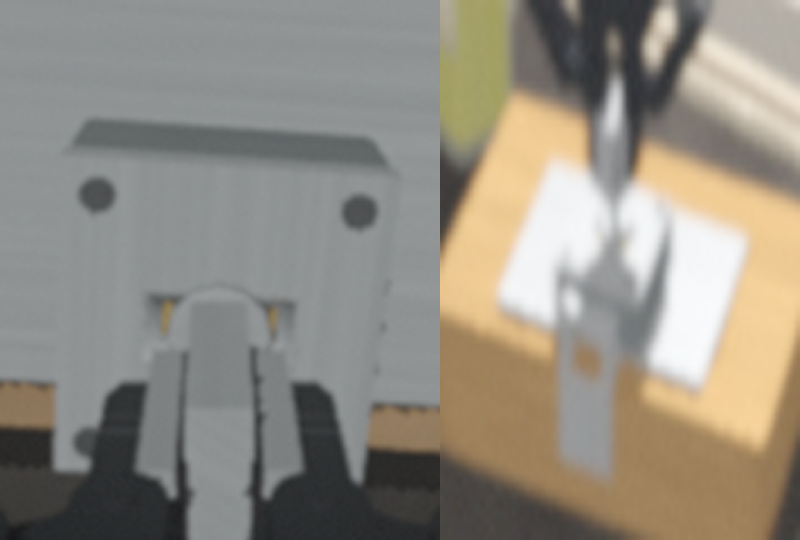

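Call:
{"api": "servo_tool", "payload": {"targets": [[0.05,0,0,1.1,-0.2,0.2,-1],[0.1,0,0,1.1,-0.2,0.3,-1],[0.14,0,0,1.1,-0.2,0.3,-1],[0.17,0,0,1.1,-0.2,0.3,-1],[0.2,0,0,1.1,-0.2,0.3,-1],[0.22,0,0,1.1,-0.2,0.3,-1],[0.22,0,0,1.1,-0.2,0.3,-1],[0.22,0,0,1.1,-0.2,0.3,-1]]}}

```text
time_s: 15.4
eef_pos: [0.5775, -0.0304, 0.1026]
eef_rot: [-0.018, -0.707, -0.018, 0.707]
wrist_force: [-2.2, 0.8, 11.9]
opening: 0.097
```

```bash
python3 look.py 13 wrist scene
python3 - <<'E'
import cv2,numpy as np
a=cv2.imread('pics/wrist13.png')[130:290,190:320];b=cv2.imread('pics/scene13.png')[135:205,215:295]
cv2.imwrite('pics/c13.png',np.hstack([cv2.resize(a,(440,540),interpolation=cv2.INTER_CUBIC),cv2.resize(b,(360,540),interpolation=cv2.INTER_CUBIC)]))
from h import *
p,R,o=pose();print(o['torque'].round(3),np.degrees(np.arctan2(R[1,1],R[0,1])))
E
```

```text
15.45 [ 0.5775 -0.0304  0.1026] [-0.258  0.284  1.676 -0.     1.182  1.263] [-2.4  0.7 11.6] 0.096 
 [[-0.     0.051 -0.999]
 [-0.    -0.999 -0.051]
 [-1.     0.     0.   ]]
[0.146 0.464 0.616] -87.09104939332634
```

View pics/c13.png

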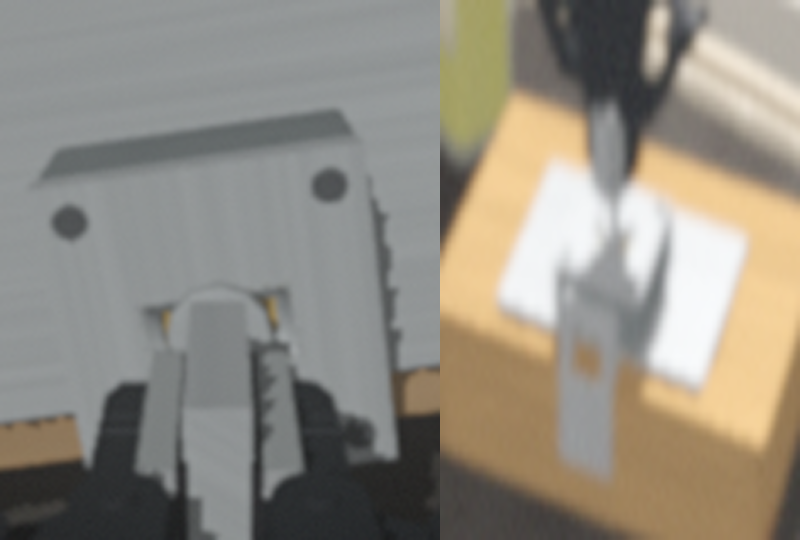

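```bash
python3 look.py 14 scene
python3 - <<'E'
from h import *
p,R,o=pose();print(o['torque'].round(3),o['wrist_force'].round(1),o['time_s'])
E
```

```text
15.5 [ 0.5774 -0.0305  0.1026] [-0.258  0.284  1.676 -0.     1.182  1.263] [-2.1  0.4 11.1] 0.097 
 [[-0.     0.051 -0.999]
 [-0.    -0.999 -0.051]
 [-1.     0.     0.   ]]
[0.147 0.398 0.55 ] [-2.6  0.4 10.4] 15.55
```

View pics/scene14.png

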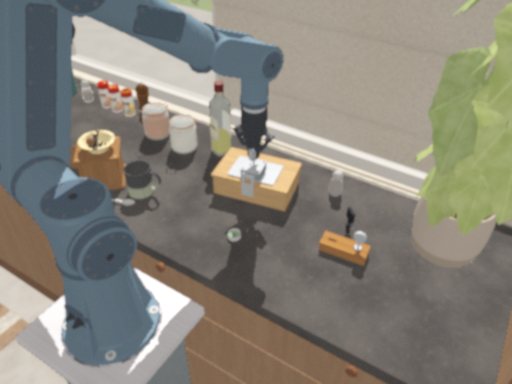

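Run:
```python
from h import *
for i in range(12):
    ctrl.camera('top')
    p,R,o=pose();print(o['torque'][2].round(3),o['wrist_force'][2].round(1),p[2].round(4),o['q'][5].round(4))
```

```text
0.593 11.2 0.1026 1.2625
0.554 10.8 0.1026 1.2625
0.592 10.9 0.1026 1.2625
0.526 11.6 0.1026 1.2625
0.532 11.0 0.1026 1.2625
0.542 11.3 0.1025 1.2625
0.609 11.5 0.1026 1.2625
0.573 10.7 0.1025 1.2625
0.592 11.2 0.1026 1.2625
0.611 11.4 0.1026 1.2625
0.593 10.9 0.1026 1.2625
0.611 11.1 0.1025 1.2625
```

Torque and push are steady, so I'm handing in.

```bash
python3 -c "
from bench import ctrl
print(ctrl.hand_in())"
```

```text
the job is handed in; nothing more can be done
None
```

I took the square-bowed key from the stand, pushed it home in the lock, turned it about 1.7 rad clockwise to the stop, and handed in at about 16 s, still gripping and holding it turned.

**Last checks:**
- **At the stop:** the torque jumped from 0.16 to about 0.6 N m over the last part of the turn. It then held steady between 0.53 and 0.61 N m through 12 readings, with a push of about 11 N.
- **Fully home:** the TCP settled at z 0.1026, against 0.1032 expected from the measured grip. I judged the collar to be on the plate from this and from the wrist view.
- **Bolt drawn:** the hole in the keeper looks empty in the scene view. I had no direct reading of the plug or bolt joints.
- **Bystanders:** the round key is still in the stand, and the mug, shaker and candle look unmoved in the last scene view.

**What disagreed:** the first grasp closed on air just above the bow. The real fingertips are about 40 mm behind the stated TCP. Seeing this in the wrist and scene views, I lowered the gripper by that much, and the second grasp held with an opening of about 9 mm. A side force of up to 8 N during the turn was eased by small shifts and ended at about 2 N.

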